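# Fit the tube rotor on the mixer and lay its retaining bar

### The job

Get the blood-tube mixer ready: fit the four-bucket rotor onto the mixer's square drive spindle, pushed down until it is fully home on the collar. Then lay the retaining bar across the two forked posts, centred over the rotor and fully down in both forks. Set both down gently without dropping them, let go, and leave everything else on the bench where it is.

Things in the scene. Friction and masses are not known exactly. Their poses are not given: they have to be found in the camera images.
- drive: Mixer drive unit, fixed: white housing 170 (x) x 200 (y) x 45 mm high, blue strip on its front (-x). Origin: centre of the underside, on the bench. In the middle of its top stands the spindle; at y = +80 and -80 mm an aluminium post 44 (x) x 14 (y) mm, topped by a fork open upwards: the slot runs along y, 27 mm wide, its floor 112 mm and its cheeks' tops 126 mm above the bench.
- fork_left (a point): Middle of the slot floor of the post at the drive's +y, 112 mm above the bench; axes as drive.
- fork_right (a point): Middle of the slot floor of the post at the drive's -y, 112 mm above the bench; axes as drive.
- seat (a point): Rotor seat: on the spindle axis, at the top of its 38 mm round collar, 50 mm above the bench; turns with the spindle. z up; x and y square to the flats of the steel shaft, 18 x 18 mm, which reaches 42 mm above the seat, its last 8 mm tapering to 11 x 11 mm. The spindle stands at any angle and turns with slight drag (0.04 N m).
- rotor: Rotor, flat on the bench, 132 mm across, about 0.35 kg: aluminium hub 44 x 44 mm, 52 mm high, four arms with grey cups 32 mm wide, 22 mm high, 50 mm from the axis. Square bore 20.5 mm right through, parallel to the hub's sides. Origin: centre of the hub's underside; z up; x, y along the arms, square to the hub's sides. Grip the hub. Fits in any quarter turn; home, its origin is at the seat.
- bar: Retaining bar, flat on the bench, about 0.3 kg: flat steel bar 196 (x) x 20 (y) x 12 mm high, with a black upright grip on its middle, 60 (x) x 18 (y) mm, from 12 to 38 mm above the underside. Origin: centre of the underside; x along its length, z up, grip on top. Either end may go in either fork.
- jar: Bystander, leave alone: clear capped specimen jar, 66 mm wide, 70 mm high. Origin: centre of the underside.
- timer: Bystander, leave alone: white bench timer lying flat, 55 x 75 x 22 mm. Origin: centre of the underside.
- marker: Bystander, leave alone: grey and black marker pen lying flat, 130 x 13 x 13 mm. Origin: centre of the underside.
- dish: Bystander, leave alone: shallow metal dish, 90 mm wide, 22 mm high. Origin: centre of the underside.
Mind the look-alikes: they are no part of the job. What is meant by the bar is not purple, and is the larger of those in its own colour.

How it is judged (in metres and radians):
On the way, in this order (a step that is already met when the one before it is completed fails the run):
1. the rotor is fully home on the square spindle (horizontal distance between rotor and seat below 0.004 m and z of rotor in the frame of seat between -0.003 and 0.003 m and angle between rotor's own z axis and vertical below 0.05 rad and (angle between the x axis of rotor and the x axis of seat, either way round below 0.2 rad or angle between the x axis of rotor and the y axis of seat, either way round below 0.2 rad)), for 0.2 s.
2. the retaining bar lies down in both forks, the rotor still home (all of step 1 and x of bar in the frame of drive between -0.006 and 0.006 m and y of bar in the frame of drive between -0.017 and 0.017 m and z of bar in the frame of drive between 0.109 and 0.115 m and angle between bar's own z axis and vertical below 0.05 rad and angle between the x axis of bar and the y axis of drive, either way round below 0.12 rad), for 0.2 s.
At the end, for the whole second after the job is handed in: Rotor free and at rest on its shaft: within 4 mm of its axis, 3 mm of the seat, upright within 0.05 rad, square to the shaft within 0.2 rad. Bar free and at rest in both forks: within 6 mm (x) and 17 mm (y) of the middle, 3 mm of the slot floors, level within 0.05 rad, along drive y within 0.12 rad (all of step 2 and contact force between the fingers and rotor below 0.2 N and contact force between the fingers and bar below 0.2 N and linear speed of each of rotor, bar below 0.02 m/s and angular speed of each of rotor, bar below 0.2 rad/s); the robot touches nothing.
It fails at once if the rotor was dropped or thrown: it moved faster than 0.7 m/s (a free fall of some 25 mm) out of the fingers (contact force between the fingers and rotor below 0.05 N and linear speed of rotor above 0.7 m/s).
It fails at once if the bar was dropped or thrown: it moved faster than 0.7 m/s (a free fall of some 25 mm) out of the fingers (contact force between the fingers and bar below 0.05 N and linear speed of bar above 0.7 m/s).
It fails at once if a bystander was moved more than 30 mm or tipped over (distance of any of jar, timer, marker, dish from where it was at the start of the episode above 0.03 m or angle between any of jar, timer, marker, dish's own z axis and vertical above 0.5 rad).
It also fails if it takes over 64 s, if anything falls off the work surface, if the arm or the gripper's body presses on something with over 40 N, if the wrist force passes 120 N, or if a joint passes its speed limit or range.

### The arm

A 6-joint arm with a two-finger parallel gripper is mounted at the origin on the work surface. World frame = base frame: x ahead of the robot, y to its left, z up, the work surface at z = 0. Lengths are in m, angles in degrees, forces in N, time in s.
With the tool pointing down it reaches from about 0.35 to 0.725 m from the base axis. Payload 4.3 kg.
Tool frame: the origin (TCP) lies midway between the tips of the shut fingers; the grasp point (between the pads) lies 19 mm behind it; z points along the fingers, y is the line along which they close (so a half turn about z gives the same grasp; the last joint's range is limited). The gripper opens to 85 mm and grips with 20 to 120 N. Pads are 22 mm wide; open, the fingers measure 114 mm over their backs; the gripper's body (76 mm by 85 mm) begins 54 mm behind the grasp point. The pads swing forward as they close: fully open they stand 13 mm farther back than shut.
Start: joints at [-73.642, 21.618, 4.641, 73.018, 0, 83.68], TCP at [0.222, -0.531, 0.231] pointing down, gripper open.
Joint ranges: [-156.06, 156.06], [-48.1, 94.91], [-58.44, 69.94], [-101.28, 121.22], [-78.64, 73.56], [-180, 180]. Speed limits (degrees/s): [147.25, 147.25, 180, 180, 180, 180].

### API

Orientations are given as a 3x3 rotation matrix whose columns are the frame's x, y, z axes.
In Python, from rig import status, vision, arm gives the robot as it stands. The module is installed in compiled form; this text tells all that it offers.
- The arm moves only by the shell command python3 -m inch 'ROWS' [FORCE]. ROWS is JSON, a list of rows, each a list of 5 numbers: the finger opening in m, from 0 to 0.0854, then the shift along the tool's x, y, z in m, then the turn about the tool's z in rad. In form: [[jaw, dx, dy, dz, turn], ...]. A call has 1 to 12 rows; each row shifts and turns the commanded pose from where the row before left it, along the tool's axes as they then stand; what a row does not reach is not made up. A row lasts 1/10 s, in which the tool goes at most 50 mm and 8.59 degrees, less where a joint would pass 70% of its speed; a pose out of reach is approached as far as the arm can. A call with a gripper value outside its range is refused whole. The fingers move at their own pace and stop on an object; FORCE is the grip in N (left out, the last holds). Time passes only in rows, so rows that do not move let the fingers close. It gives the time, the measured TCP pose, the force, the opening and the grip force at its end, in the units of the state.
- status.state(): the state, without advancing time (a new reading comes with each control period).
- vision.get_image(name): name is "side" or "top" or "wrist"; returns the picture (384x512x3 uint8, red, green, blue); there is no depth.
- vision.camera_model(name): a dict with "mtx" (3x3 intrinsics, pixels), "extrinsics" (4x4, takes a point from camera to world coordinates). Camera axes: x right, y down, z forward; pixel columns grow to the right and rows downward; lengths in m; the calibration is good to about 2 mm. The wrist camera is an equidistant fisheye: a pixel r from the principal point sees the ray r / f radians off the axis. A picture is of the moment at which its call begins: read the wrist's pose just before it. camera_model takes no time and is no camera call; for the wrist camera it gives the pose at the moment of the call.
- arm.sign_off(): hands the job in; it is judged then, once.
The state is a dict: "t": time; "joints": joint angles; "joint_velocities": joint speeds; "joint_efforts": joint torques, N m; "position": TCP position; "orientation": TCP orientation; "ft_force": force on the tool from outside, world axes, zero at the start; "wrist_torque": the same for the moment, N m; "finger_gap": opening from 0.0 (shut) to 1.0 (fully open); "grip_force": force on a finger pad.
Only numpy, scipy, OpenCV 4.12 (cv2) and the standard library are available. Lean on these libraries where they do the work, as an engineer would, in place of code of your own. Each camera call takes 0.05 s, during which the arm holds its last target. There are 200 camera calls.

## Working session

There is one attempt and no reset: what is moved stays moved. The work goes in short steps, Python scripts to look and compute and a shell command to move; the robot and the scene stay as the last step left them, time stands still between calls to the robot, and variables do not carry over. Pictures are saved under pics/ and viewed, at most 10 in all, crops included, and the job is handed in when it is done.

```bash
mkdir -p pics; cat > h.py <<'E'
import numpy as np, cv2
from rig import status, vision, arm
def shot(n,f=None):
    m=vision.camera_model(n); im=vision.get_image(n)[:,:,::-1].copy()
    if f: cv2.imwrite('pics/'+f,im)
    return im,m
def ray(m,u,v,fish=False):
    K=np.array(m['mtx']);E=np.array(m['extrinsics'])
    d=np.array([(u-K[0,2])/K[0,0],(v-K[1,2])/K[1,1]])
    if fish:
        r=np.linalg.norm(d); c=np.r_[d/max(r,1e-9)*np.sin(r),np.cos(r)]
    else: c=np.r_[d,1]
    return E[:3,3],E[:3,:3]@c
def onz(m,u,v,z,fish=False):
    o,d=ray(m,u,v,fish); return o+d*(z-o[2])/d[2]
def proj(m,p,fish=False):
    K=np.array(m['mtx']);E=np.array(m['extrinsics'])
    c=E[:3,:3].T@(np.array(p)-E[:3,3])
    if fish:
        s=np.linalg.norm(c[:2]);d=c[:2]/s*np.arctan2(s,c[2])
    else: d=c[:2]/c[2]
    return d*[K[0,0],K[1,1]]+K[:2,2]
E
python3 - <<'E'
from h import *
a,m=shot('top','top.png');b,n=shot('side','side.png');c,w=shot('wrist','wrist.png')
cv2.imwrite('pics/three.png',cv2.resize(np.hstack([a,b]),(800,300)))
for x in (m,n,w): print(np.round(x['mtx'],1).tolist(),np.round(x['extrinsics'],3).tolist())
s=status.state();print(s['position'],np.round(s['orientation'],3),s['t'])
E
```

```text
[[393.9, 0.0, 250.9], [0.0, 393.9, 188.8], [0.0, 0.0, 1.0]] [[-0.014, -0.999, 0.053, 0.407], [-1.0, 0.014, 0.001, -0.081], [-0.001, -0.053, -0.999, 1.239], [0.0, 0.0, 0.0, 1.0]]
[[469.1, 0.0, 257.3], [0.0, 469.1, 192.3], [0.0, 0.0, 1.0]] [[0.786, -0.377, 0.489, -0.339], [-0.618, -0.468, 0.632, -1.166], [-0.009, -0.799, -0.601, 1.099], [0.0, 0.0, 0.0, 1.0]]
[[297.3, 0.0, 258.1], [0.0, 297.3, 190.7], [0.0, 0.0, 1.0]] [[0.384, -0.888, -0.254, 0.286], [-0.923, -0.37, -0.104, -0.502], [-0.002, 0.275, -0.962, 0.373], [0.0, 0.0, 0.0, 1.0]]
[ 0.22154949 -0.53005107  0.23057149] [[ 0.923  0.386 -0.   ]
 [ 0.386 -0.923  0.002]
 [ 0.    -0.002 -1.   ]] 0.15
```

View pics/top.png

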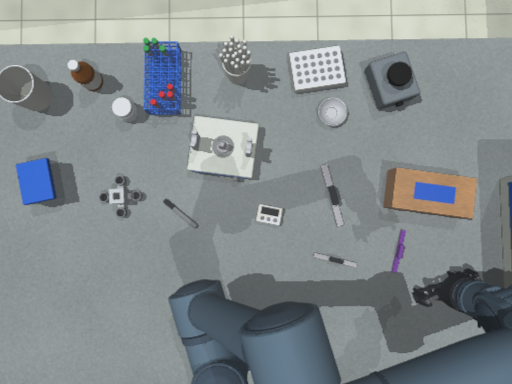

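View pics/side.png

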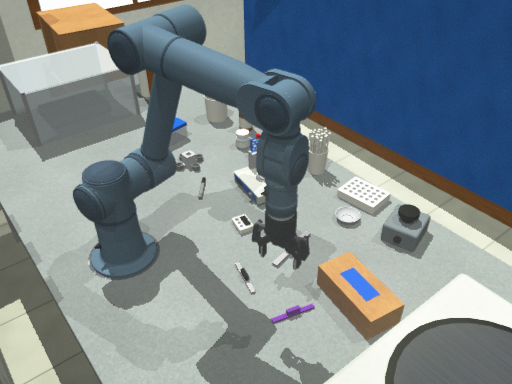

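The top view shows these bar candidates: a large steel bar with a black grip at (332,195), a small steel one at (335,259), and a purple one at (398,250). By the description it's (332,195). The only rotor is at (120,196), and the drive is at (223,147). The side view is partly blocked by the arm.

```bash
python3 - <<'E'
from h import *
a,m=cv2.imread('pics/top.png'),vision.camera_model('top')
f=lambda x0,y0,s:cv2.resize(a[y0:y0+s,x0:x0+s],(390,390),interpolation=cv2.INTER_CUBIC)
cv2.imwrite('pics/crop.png',np.hstack([f(90,166,60),f(183,107,80)]))
cv2.imwrite('pics/crop2.png',f(297,160,70))
for n,p,z in (('rotor',(120,196),.05),('bar',(332,195),.012),('small',(335,259),.012),('drive',(223,147),.09)): print(n,onz(m,*p,z))
hsv=cv2.cvtColor(a,cv2.COLOR_BGR2HSV)
# black grip of bar
def comp(mask,x0,y0,x1,y1):
    k=np.zeros_like(mask);k[y0:y1,x0:x1]=mask[y0:y1,x0:x1]
    n,l,s,c=cv2.connectedComponentsWithStats(k)
    for i in range(1,n):
        if s[i,4]>12:
            pts=np.argwhere(l==i)[:,::-1].astype(np.float32)
            print(s[i],np.round(c[i],1),cv2.minAreaRect(pts))
g=cv2.cvtColor(a,cv2.COLOR_BGR2GRAY)
print('dark');comp((g<50).astype(np.uint8),300,155,365,235)
print('bright');comp((g>130).astype(np.uint8),315,155,350,235)
print('rotor bright');comp((g>150).astype(np.uint8),95,170,145,225)
print('rotor dark');comp((g<75).astype(np.uint8),95,170,145,225)
print('drive white');comp((g>190).astype(np.uint8),175,105,270,190)
E
```

```text
rotor [0.45330333 0.31601405 0.05      ]
bar [ 0.44861721 -0.332226    0.012     ]
small [ 0.25067244 -0.33657409  0.012     ]
drive [5.91548069e-01 4.13366430e-04 9.00000000e-02]
dark
bright
[ 315  155   35   80 2078] [331.8 198.2] ((332.0, 194.5), (79.0, 34.0), 90.0)
rotor bright
[128 170   6   4  14] [130.2 172. ] ((130.25001525878906, 172.75001525878906), (4.242640495300293, 3.535533905029297), 45.0)
[106 185  18  22 205] [115.8 195.1] ((114.5, 195.5), (21.0, 17.0), 90.0)
[ 98 204   6   6  14] [101.  206.2] ((100.98780059814453, 205.8902587890625), (7.027819633483887, 2.342606544494629), 38.65980529785156)
[117 204   7   4  15] [119.7 205.5] ((119.8269271850586, 205.86538696289062), (5.88348388671875, 2.941741943359375), 11.309932708740234)
rotor dark
[116 177   7   6  32] [118.8 179.7] ((119.0, 179.5), (6.0, 5.0), 0.0)
[134 192   5   7  28] [135.8 195.3] ((136.0, 195.0), (6.0, 4.0), 90.0)
[100 194   7   7  37] [103.3 196.9] ((103.0, 197.0), (6.0, 6.0), 90.0)
[117 210   7   6  34] [119.9 212.4] ((120.0, 212.5), (5.0, 6.0), 90.0)
drive white
[ 188  116   70   61 2525] [224.  146.2] ((222.48464965820312, 146.12307739257812), (64.00192260742188, 53.955108642578125), 7.125016689300537)
[191 137   5   9  28] [193.1 140.4] ((193.0946044921875, 140.93243408203125), (3.452378749847412, 8.38434886932373), 9.462321281433105)
```

View pics/crop.png

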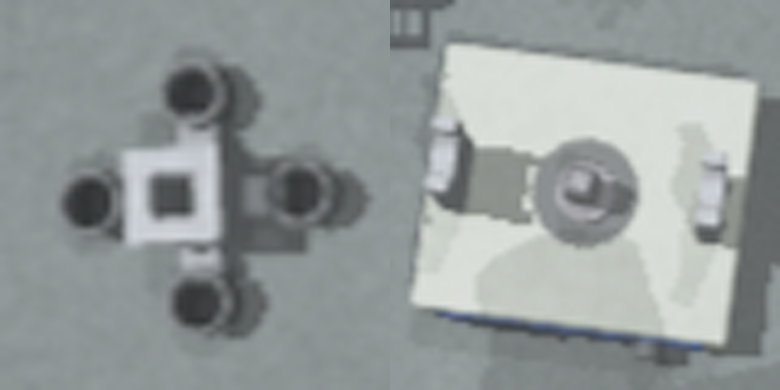

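View pics/crop2.png

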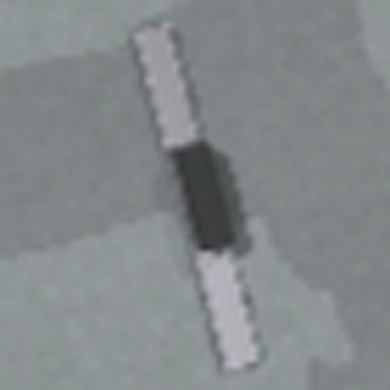

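The crops confirm the choice. The bar is large steel with a black grip and is nearly upright in the image. The rotor is aligned with the image axes, and the drive is rotated about 7° with its forks visible left and right.

```bash
python3 - <<'E'
from h import *
m=vision.camera_model('top')
def C(pts,o,s,z,ofs=0):
    P=np.array([onz(m,(u-ofs+.5)/s+o[0]-.5,(v+.5)/s+o[1]-.5,z) for u,v in pts]); return P
ang=lambda d:np.degrees(np.arctan2(d[1],d[0]))
for n,P in (('hub',C([(122,150),(218,148),(222,240),(126,245)],(90,166),6.5,.052)),
 ('drv',C([(448,43),(757,83),(727,347),(412,303)],(183,107),4.875,.045,390)),
 ('bar',C([(133,32),(172,22),(260,358),(222,370)],(297,160),5.571,.012))):
    print(n,P.mean(0).round(4),[round(float(np.linalg.norm(P[i]-P[(i+1)%4])),4) for i in range(4)],[round(float(ang(P[(i+1)%4]-P[i])),1) for i in range(4)])
Q=np.array([onz(m,*p,.015) for p in ((118.8,179.7),(135.8,195.3),(119.9,212.4),(103.3,196.9))])
print('cups',Q.mean(0),ang(Q[0]-Q[2]),ang(Q[3]-Q[1]),np.linalg.norm(Q[0]-Q[2]),np.linalg.norm(Q[3]-Q[1]))
E
```

```text
hub [0.4543 0.3273 0.052 ] [0.0446, 0.0428, 0.0446, 0.0442] [-89.6, -177.3, 92.2, 2.7]
drv [0.601  0.0042 0.045 ] [0.196, 0.1674, 0.1987, 0.1656] [-98.3, 172.7, 81.2, -8.2]
bar [ 0.45   -0.3319  0.012 ] [0.0227, 0.1939, 0.0223, 0.1951] [-76.4, -166.7, 106.6, 13.4]
cups [0.45451719 0.32940194 0.015     ] 2.132437203696658 92.01552816133801 0.10189776965561569 0.10118067128754829
```

```bash
python3 -m inch '[[0.085,0.043,-0.024,0,0],[0.085,0.043,-0.024,0,0],[0.085,0.043,-0.024,0,0],[0.085,0.043,-0.024,0,0],[0.085,0.043,-0.024,0,0],[0.085,0.043,-0.024,0,0],[0.085,0.043,-0.024,0,0],[0.085,0.043,-0.024,0,0],[0.085,0.043,-0.024,0,0],[0.085,0.043,-0.024,0,0],[0.085,0.043,-0.024,0,0],[0.085,0.043,-0.024,0,0]]'; python3 -m inch '[[0.085,0,0,0,-0.15],[0.085,0,0,0,-0.15],[0.085,0,0,0,-0.15],[0.085,0,0,0,-0.15],[0.085,0,0,0,-0.15],[0.085,0,0,0,-0.15],[0.085,0,0,0,-0.15],[0.085,0,0,0,-0.15],[0.085,0,0,0,0],[0.085,0,0,0,0]]'; python3 - <<'E'
from h import *
a,m=shot('wrist','w1.png');s=status.state();print(np.round(m['extrinsics'],4).tolist(),np.round(s['orientation'],3).tolist(),s['position'],s['joints'],proj(m,(.601,.004,.092),True))
E
```

```text
t: 1.35
position: [0.5876, -0.064, 0.231]
orientation: [[0.923, 0.386, -0.0], [0.386, -0.923, -0.0], [-0.0, 0.0, -1.0]]
ft_force: [1.1, -0.8, 0.7]
finger_gap: 0.992
grip_force: 0.0
t: 2.35
position: [0.5866, -0.0659, 0.231]
orientation: [[-0.022, 1.0, -0.001], [1.0, 0.022, 0.0], [0.0, -0.001, -1.0]]
ft_force: [-0.3, -0.5, 0.4]
finger_gap: 0.993
grip_force: 0.0
[[0.9998, 0.0197, 0.0054, 0.5848], [0.0204, -0.9612, -0.2753, 0.0057], [-0.0002, 0.2753, -0.9614, 0.3735], [0.0, 0.0, 0.0, 1.0]] [[-0.022, 1.0, -0.0], [1.0, 0.022, -0.0], [0.0, -0.0, -1.0]] [ 0.58662991 -0.06589911  0.23109999] [-1.25621095e+01  2.34870613e+01  7.39530399e+00  7.39315735e+01
 -5.68368945e-03  7.61574102e+01] [275.47532107 110.0113265 ]
```

View pics/w1.png

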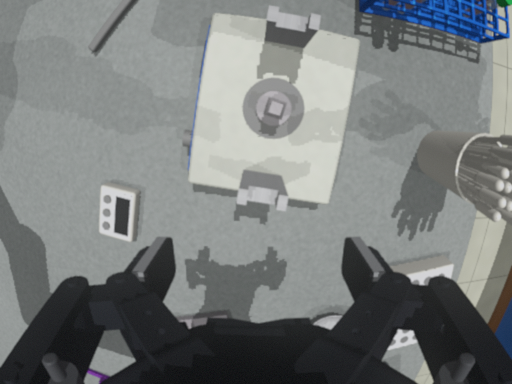

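The drive is seen from above: spindle top at about (275,106), forks at (293,20) and (263,195). This matches the predicted (275,110). I'll zoom in on the spindle to get its angle.

```bash
python3 - <<'E'
from h import *
a=cv2.imread('pics/w1.png')
c=a[72:142,240:310]; l=cv2.resize(c,(560,560),interpolation=cv2.INTER_CUBIC)
cv2.imwrite('pics/w1c.png',cv2.convertScaleAbs(l,alpha=1.6,beta=-60))
E
```

```text
(no output)
```

View pics/w1c.png

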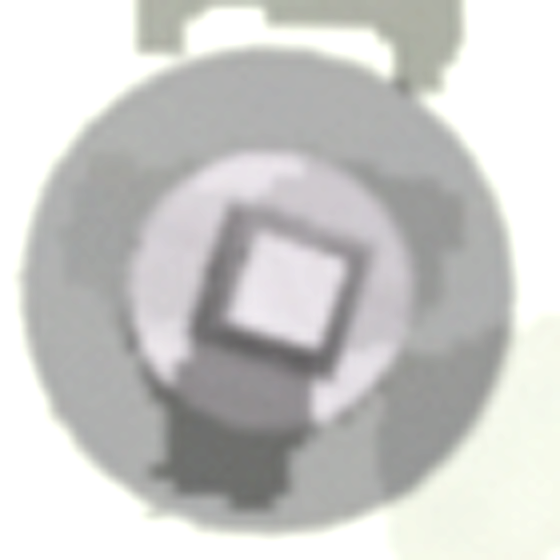

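The spindle square is clear and rotated about 17° clockwise in the crop. Its outer corners are (235,203), (370,245), (333,375), (195,335), and the top face is (262,225)…(228,320).

```bash
python3 - <<'E'
from h import *
m=vision.camera_model('wrist')
ang=lambda d:np.degrees(np.arctan2(d[1],d[0]))
def rep(n,pts,z):
    P=np.array([onz(m,u,v,z,True) for u,v in pts])
    print(n,P.mean(0).round(4),[round(float(np.linalg.norm(P[i]-P[(i+1)%4])),4) for i in range(4)],[round(float(ang(P[(i+1)%4]-P[i])),1) for i in range(4)])
f=lambda L:[((u+.5)/8+240-.5,(v+.5)/8+72-.5) for u,v in L]
rep('sq18',f([(235,203),(370,245),(333,375),(195,335)]),.084)
rep('sq11',f([(262,225),(347,255),(312,350),(228,320)]),.092)
rep('collar',f([(130,290),(272,150),(414,290),(272,430)]),.05)
rep('house',[(213,14),(359,38),(330,203),(190,183)],.045)
E
```

```text
sq18 [0.601  0.0062 0.084 ] [0.017, 0.0165, 0.0174, 0.0168] [-15.6, -104.1, 165.3, 74.7]
sq11 [0.601  0.0064 0.092 ] [0.0105, 0.012, 0.0105, 0.0119] [-17.8, -108.4, 161.8, 72.0]
collar [0.6014 0.0061 0.05  ] [0.027, 0.0269, 0.0272, 0.027] [46.4, -43.1, -133.4, 136.5]
house [0.6023 0.0061 0.045 ] [0.1654, 0.1967, 0.1663, 0.1957] [-6.9, -97.2, 172.7, 82.6]
```

```bash
python3 -m inch '[[0.085,0.041,-0.016,0,0],[0.085,0.041,-0.016,0,0],[0.085,0.041,-0.016,0,0],[0.085,0.041,-0.016,0,0],[0.085,0.041,-0.016,0,0],[0.085,0.041,-0.016,0,0],[0.085,0.041,-0.016,0,0],[0.085,0.041,-0.016,0,0],[0.085,0,0,0,0],[0.085,0,0,0,0]]'; python3 - <<'E'
from h import *
a,m=shot('wrist','w2.png');s=status.state();print(s['position'])
u,v=proj(m,(.4543,.328,.052),True).astype(int);print(u,v)
cv2.imwrite('pics/w2c.png',cv2.resize(a[v-60:v+60,u-60:u+60],(600,600),interpolation=cv2.INTER_CUBIC))
E
```

```text
t: 3.4
position: [0.4502, 0.2595, 0.2313]
orientation: [[-0.026, 1.0, 0.0], [1.0, 0.026, -0.001], [-0.001, 0.0, -1.0]]
ft_force: [0.5, -0.8, 0.2]
finger_gap: 0.994
grip_force: 0.0
[0.45067954 0.25861738 0.23124024]
263 110
```

View pics/w2c.png

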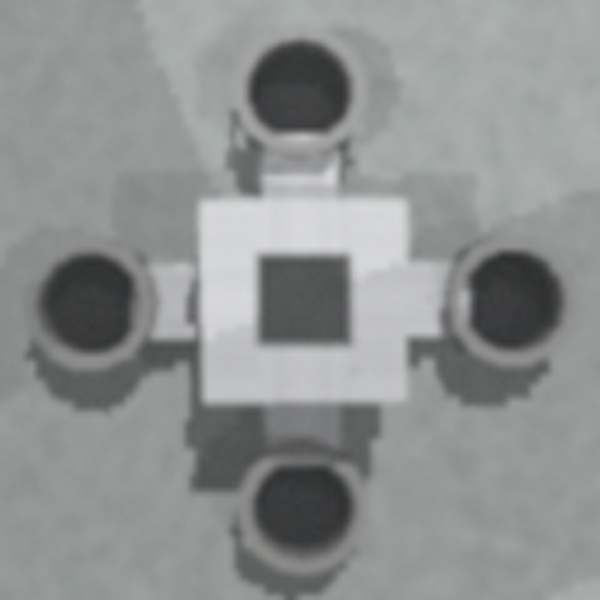

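The rotor is centred in this crop with the hub top at (198,198), (408,197), (409,403), (203,405). Its bore is square and centred near (305,300).

```bash
python3 - <<'E'
from h import *
m=vision.camera_model('wrist')
ang=lambda d:np.degrees(np.arctan2(d[1],d[0]))
for n,L in (('hub',[(198,198),(408,197),(409,403),(203,405)]),('bore',[(260,256),(350,256),(350,342),(260,343)])):
    P=np.array([onz(m,(u+.5)/5+203-.5,(v+.5)/5+50-.5,.052,True) for u,v in L])
    print(n,P.mean(0).round(4),[round(float(np.linalg.norm(P[i]-P[(i+1)%4])),4) for i in range(4)],[round(float(ang(P[(i+1)%4]-P[i])),1) for i in range(4)])
s=status.state();R=s['orientation'];print(ang(R[:,0]),s['position'],R.T@(P.mean(0)-s['position']))
E
```

```text
hub [0.4546 0.3282 0.052 ] [0.0447, 0.0448, 0.0445, 0.0449] [1.8, -87.9, -178.0, 92.4]
bore [0.4547 0.3284 0.052 ] [0.0192, 0.0186, 0.0193, 0.0188] [1.5, -88.4, -177.9, 91.2]
91.40062710115653 [0.45067954 0.25861738 0.23124024] [0.06980508 0.00564327 0.17919571]
```

```bash
python3 -m inch '[[0.085,0.035,0.003,0,-0.01],[0.085,0.035,0.003,0.02,0],[0.085,0,0,0.04,0],[0.085,0,0,0.04,0],[0.085,0,0,0.04,0],[0.085,0,0,0.03,0],[0.085,0,0,0.02,0],[0.085,0,0,0.015,0],[0.085,0,0,0.008,0],[0.085,0,0,0,0],[0.085,0,0,0,0]]'; python3 -m inch '[[0.03,0,0,0,0],[0.03,0,0,0,0],[0.03,0,0,0,0],[0.03,0,0,0,0],[0.03,0,0,0,0],[0.03,0,0,0,0],[0.03,0,0,0,0],[0.03,0,0,0,0]]' 60
```

```text
t: 4.55
position: [0.4554, 0.3286, 0.0189]
orientation: [[-0.034, 0.999, 0.001], [0.999, 0.034, 0.0], [0.0, 0.001, -1.0]]
ft_force: [-0.5, 0.4, 0.4]
finger_gap: 0.999
grip_force: 0.0
t: 5.35
position: [0.4551, 0.3294, 0.0192]
orientation: [[-0.035, 0.999, 0.001], [0.999, 0.035, 0.001], [0.001, 0.001, -1.0]]
ft_force: [1.0, -0.3, 6.0]
finger_gap: 0.501
grip_force: 63.3
```

```bash
python3 -m inch '[[0.03,0,0,-0.01,0],[0.03,0,0,-0.02,0],[0.03,0,0,-0.03,0],[0.03,0,0,-0.03,0],[0.03,0,0,-0.03,0],[0.03,0,0,-0.03,0],[0.03,0,0,-0.01,0],[0.03,0,0,0,0],[0.03,0,0,0,0]]'; python3 - <<'E'
from h import *
s=status.state();R=s['orientation'];print(s['finger_gap'],R.T@(np.array([.601,.0062,0])-s['position']), np.degrees(np.arctan2(R[1,0],R[0,0])))
E
```

```text
t: 6.25
position: [0.4537, 0.3285, 0.1767]
orientation: [[-0.035, 0.999, -0.002], [0.999, 0.035, -0.001], [-0.001, -0.002, -1.0]]
ft_force: [-0.2, -0.3, -2.7]
finger_gap: 0.503
grip_force: 62.3
0.5025765466837394 [-0.32701192  0.13635904  0.17680665] 92.00620671188904
```

```bash
python3 -m inch '[[0.03,-0.02,0.01,0,0],[0.03,-0.041,0.017,0,0],[0.03,-0.041,0.017,0,0],[0.03,-0.041,0.017,0,0],[0.03,-0.041,0.017,0,0],[0.03,-0.041,0.017,0,0],[0.03,-0.041,0.017,0,0],[0.03,-0.04,0,0,0],[0.03,-0.021,0,0,0],[0.03,0,0,0,0]]'; python3 -m inch '[[0.03,0,0,0,0.1],[0.03,0,0,0,0.11],[0.03,0,0,0,0.1],[0.03,0,0,0,0],[0.03,0,0,0,0]]'; python3 - <<'E'
from h import *
s=status.state();R=s['orientation'];print(s['finger_gap'],R.T@(np.array([.601,.0062,0])-s['position']), np.degrees(np.arctan2(R[1,0],R[0,0])))
a,m=shot('wrist','w3.png');u,v=proj(m,(.601,.006,.15),True).astype(int);u0=max(u-90,0);v0=max(v-120,0);print(u0,v0)
b,n=shot('top','t3.png');p,q=proj(n,(.601,.006,.17)).astype(int)
f=lambda x:cv2.resize(x,(390,390),interpolation=cv2.INTER_CUBIC)
cv2.imwrite('pics/m3.png',np.hstack([f(a[v0:v0+180,u0:u0+180]),f(b[q-35:q+35,p-35:p+35])]))
E
```

```text
t: 7.25
position: [0.5766, 0.003, 0.1756]
orientation: [[-0.03, 1.0, -0.005], [1.0, 0.03, -0.001], [-0.001, -0.005, -1.0]]
ft_force: [-0.3, 1.6, -3.6]
finger_gap: 0.501
grip_force: 62.4
t: 7.75
position: [0.577, 0.0069, 0.177]
orientation: [[0.269, 0.963, -0.002], [0.963, -0.269, 0.0], [-0.0, -0.002, -1.0]]
ft_force: [0.1, -0.1, -2.7]
finger_gap: 0.508
grip_force: 62.4
0.5083131286325612 [0.00583002 0.02374621 0.17694645] 74.41488333896945
207 97
```

View pics/m3.png

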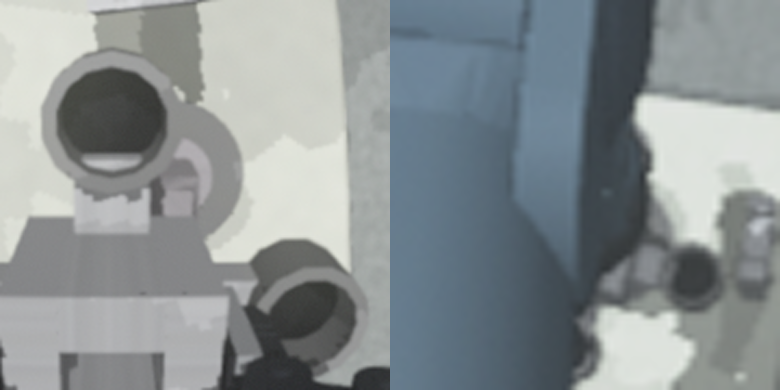

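The rotor is held level. The spindle is visible to its right, which matches the remaining 24 mm in tool y. I'll shift over and descend to just above the spindle tip.

```bash
python3 -m inch '[[0.03,0.003,0.012,0,0],[0.03,0.0035,0.012,0,0],[0.03,0,0,0.02,0],[0.03,0,0,0.02,0],[0.03,0,0,0.02,0],[0.03,0,0,0,0],[0.03,0,0,0,0],[0.03,0,0,0,0]]'; python3 - <<'E'
from h import *
s=status.state();R=s['orientation'];print(s['finger_gap'],R.T@(np.array([.601,.0062,0])-s['position']), np.degrees(np.arctan2(R[1,0],R[0,0])),s['ft_force'],s['wrist_torque'])
E
```

```text
t: 8.65
position: [0.6037, 0.0058, 0.1196]
orientation: [[0.271, 0.963, 0.002], [0.963, -0.271, -0.0], [0.0, 0.002, -1.0]]
ft_force: [0.2, 0.7, -3.0]
finger_gap: 0.503
grip_force: 62.2
0.5028924881720327 [-0.00033634 -0.00294756  0.11961288] 74.26637490559749 [ 0.19118552  0.73070299 -2.97810416] [-0.01609935 -0.02907376 -0.00494315]
```

```bash
python3 -m inch '[[0.03,0.0005,-0.0027,0,0],[0.03,0,0,0.004,0],[0.03,0,0,0.004,0],[0.03,0,0,0.004,0],[0.03,0,0,0.004,0],[0.03,0,0,0,0],[0.03,0,0,0,0]]'; python3 - <<'E'
from h import *
s=status.state();R=s['orientation'];print(s['finger_gap'],R.T@(np.array([.601,.0062,0])-s['position']), np.degrees(np.arctan2(R[1,0],R[0,0])),s['ft_force'],s['wrist_torque'])
E
```

```text
t: 9.35
position: [0.6007, 0.0068, 0.1022]
orientation: [[0.272, 0.962, 0.001], [0.962, -0.272, -0.0], [-0.0, 0.001, -1.0]]
ft_force: [2.6, -0.3, -4.4]
finger_gap: 0.505
grip_force: 62.4
0.5051810173178933 [-0.00049954  0.00037633  0.10218767] 74.23657647828348 [ 2.5941978  -0.29633217 -4.40828879] [-0.11170311 -0.40428165 -0.03794755]
```

```bash
python3 -m inch '[[0.03,0,0.0008,0.002,0],[0.03,0,0,0.003,0],[0.03,0,0,0.003,0],[0.03,0,0,0,0],[0.03,0,0,0,0]]'; python3 - <<'E'
from h import *
s=status.state();R=s['orientation'];print(s['position'], np.degrees(np.arctan2(R[1,0],R[0,0])),s['ft_force'],s['wrist_torque'])
E
```

```text
t: 9.85
position: [0.6009, 0.0068, 0.0941]
orientation: [[0.272, 0.962, -0.0], [0.962, -0.272, -0.0], [-0.0, -0.0, -1.0]]
ft_force: [0.3, -0.3, -3.5]
finger_gap: 0.509
grip_force: 62.4
[0.60091835 0.00677293 0.09410852] 74.24315883636933 [ 0.31308202 -0.27055287 -3.49284421] [-0.09706364 -0.12659818 -0.01983528]
```

```bash
python3 -m inch '[[0.03,0,0,0.003,0],[0.03,0,0,0.004,0],[0.03,0,0,0.004,0],[0.03,0,0,0.004,0],[0.03,0,0,0.004,0],[0.03,0,0,0.003,0],[0.03,0,0,0,0],[0.03,0,0,0,0]]'; python3 -m inch '[[0.03,0,0,0.001,0],[0.03,0,0,0.001,0],[0.03,0,0,0.001,0],[0.03,0,0,0,0]]'
```

```text
t: 10.65
position: [0.6009, 0.0068, 0.0722]
orientation: [[0.272, 0.962, -0.0], [0.962, -0.272, -0.0], [-0.0, -0.0, -1.0]]
ft_force: [-0.2, -0.8, -3.4]
finger_gap: 0.509
grip_force: 62.4
t: 11.05
position: [0.601, 0.0068, 0.0693]
orientation: [[0.272, 0.962, -0.0], [0.962, -0.272, -0.0], [-0.0, -0.0, -1.0]]
ft_force: [-0.3, 0.3, -3.6]
finger_gap: 0.508
grip_force: 62.5
```

```bash
python3 -m inch '[[0.03,0,0,0.0005,0],[0.03,0,0,0.0005,0],[0.03,0,0,0.0005,0],[0.03,0,0,0,0],[0.03,0,0,0,0]]'
```

```text
t: 11.55
position: [0.6011, 0.0068, 0.0691]
orientation: [[0.271, 0.962, 0.001], [0.962, -0.271, -0.0], [-0.0, 0.001, -1.0]]
ft_force: [-4.9, 0.5, 7.3]
finger_gap: 0.504
grip_force: 63.7
```

Contact with the collar at the expected height (rotor underside about 0.050). Releasing and rising.

```bash
python3 -m inch '[[0.055,0,0,0,0],[0.06,0,0,0,0],[0.07,0,0,0,0],[0.085,0,0,0,0],[0.085,0,0,0,0],[0.085,0,0,0,0],[0.085,0,0,-0.005,0],[0.085,0,0,-0.015,0],[0.085,0,0,-0.03,0],[0.085,0,0,-0.04,0],[0.085,0,0,-0.04,0],[0.085,0,0,-0.035,0]]'; python3 - <<'E'
from h import *
a,m=shot('wrist','w4.png');u,v=proj(m,(.601,.006,.1),True).astype(int);print(u,v,status.state()['position'])
cv2.imwrite('pics/w4c.png',cv2.resize(a[max(v-110,0):v+110,u-110:u+110],(600,600),interpolation=cv2.INTER_CUBIC)); print(max(v-110,0),u-110)
E
```

```text
t: 12.75
position: [0.6012, 0.0068, 0.2355]
orientation: [[0.272, 0.962, 0.002], [0.962, -0.272, -0.0], [0.0, 0.002, -1.0]]
ft_force: [0.2, 1.0, -0.0]
finger_gap: 0.998
grip_force: 0.0
258 183 [0.60382149 0.00654617 0.24176328]
73 148
```

View pics/w4c.png

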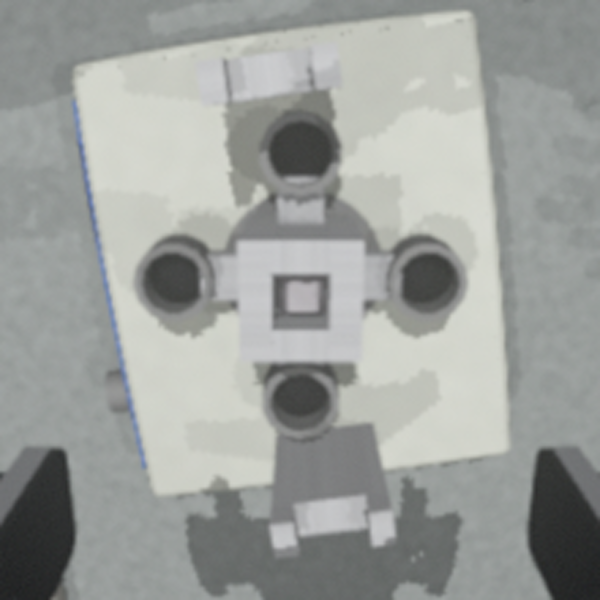

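The rotor is home and free: the shaft is centred in the bore at (302,297) and both forks are clear, with the far one near (268,75) and the near one near (332,530). Next is the bar.

```bash
python3 -m inch '[[0.085,-0.041,-0.006,0,0],[0.085,-0.041,-0.006,0,0],[0.085,-0.041,-0.006,0,0],[0.085,-0.041,-0.006,0,0],[0.085,-0.041,-0.006,0,0],[0.085,-0.041,-0.006,0,0],[0.085,-0.041,-0.006,0,0],[0.085,-0.041,-0.006,0,0],[0.085,-0.039,-0.006,0,0]]'; python3 -m inch '[[0.085,0,0,0,0.15],[0.085,0,0,0,0.15],[0.085,0,0,0,0.15],[0.085,0,0,0,0.15],[0.085,0,0,0,0.15],[0.085,0,0,0,0.15],[0.085,0,0,0,0.15],[0.085,0,0,0,0.01],[0.085,0,0,0,0],[0.085,0,0,0,0],[0.085,0,0,0,0]]'; python3 - <<'E'
from h import *
a,m=shot('wrist','w5.png');s=status.state();R=s['orientation'];print(s['position'],np.degrees(np.arctan2(R[1,0],R[0,0])))
hsv=cv2.cvtColor(a,cv2.COLOR_BGR2HSV);g=hsv[:,:,2]
u,v=proj(m,(.45,-.332,.038),True);print(u,v)
k=(g<65).astype(np.uint8);n,l,st,c=cv2.connectedComponentsWithStats(k)
for i in range(1,n):
    if st[i,4]>60: print(st[i],c[i].round(1),cv2.minAreaRect(np.argwhere(l==i)[:,::-1].astype(np.float32)))
cv2.imwrite('pics/w5c.png',cv2.resize(a[int(v)-110:int(v)+110,int(u)-110:int(u)+110],(600,600),interpolation=cv2.INTER_CUBIC)); print(int(u)-110,int(v)-110)
E
```

```text
t: 13.7
position: [0.4485, -0.3334, 0.2331]
orientation: [[0.272, 0.962, 0.001], [0.962, -0.272, -0.001], [-0.0, 0.001, -1.0]]
ft_force: [0.3, 0.1, 0.6]
finger_gap: 0.997
grip_force: 0.0
t: 14.8
position: [0.4494, -0.3317, 0.2328]
orientation: [[0.972, 0.235, 0.0], [0.235, -0.972, -0.0], [0.0, 0.0, -1.0]]
ft_force: [-1.1, -0.6, 0.4]
finger_gap: 0.999
grip_force: 0.0
[ 0.44942445 -0.33173299  0.23282431] 13.56746801260198
259.99030248068317 168.24308865898615
[417   0  76  19 611] [454.    9.1] ((454.35296630859375, 9.588236808776855), (74.21590423583984, 16.00735092163086), 14.03624439239502)
[    0   238   512   146 39505] [257.2 334.5] ((255.5, 310.5), (145.0, 511.0), 90.0)
[217 289  27  19 283] [230.2 297.9] ((230.44517517089844, 298.0205383300781), (26.814430236816406, 10.924397468566895), 24.443954467773438)
149 58
```

View pics/w5c.png

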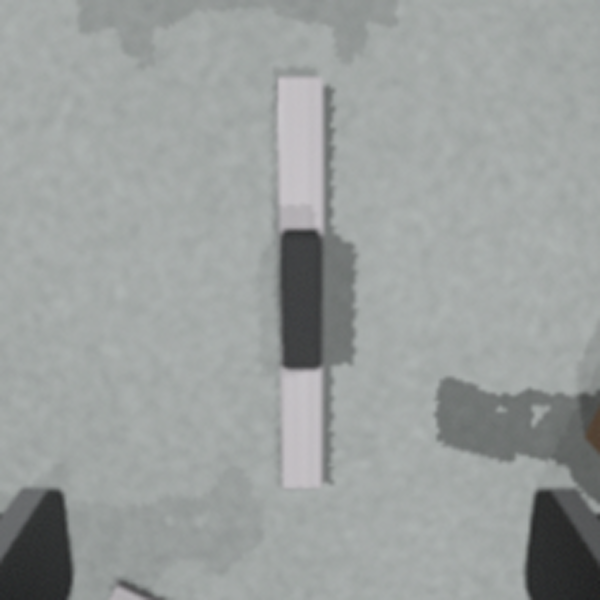

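The bar runs vertically in the crop with ends at (300,76) and (303,488). The black grip spans (281..322, 230..368), lined up with the open fingers. Now I'll compute the offsets and the fork line.

```bash
python3 - <<'E'
from h import *
m=vision.camera_model('wrist');s=status.state();R=np.array(s['orientation']);p=np.array(s['position'])
k=220/600;F=lambda u,v,o:((u+.5)*k-.5+o[0],(v+.5)*k-.5+o[1])
ang=lambda d:np.degrees(np.arctan2(d[1],d[0]))
A=onz(m,*F(300,76,(149,58)),.012,True);B=onz(m,*F(303,488,(149,58)),.012,True)
print('bar',(A+B)/2,np.linalg.norm(A-B),ang(A-B))
C=onz(m,*F(301.5,230,(149,58)),.038,True);D=onz(m,*F(302,368,(149,58)),.038,True)
print('grip',(C+D)/2,np.linalg.norm(C-D),'move',R.T@((C+D)/2-p),ang(R[:,0]))
# fork line from w4: rebuild camera pose
E=np.array(m['extrinsics']);Rc=R.T@E[:3,:3];tc=R.T@(E[:3,3]-p)
R4=np.array([[.272,.962,.002],[.962,-.272,0],[0,.002,-1]]);p4=np.array([.6012,.0068,.2355])
E4=np.eye(4);E4[:3,:3]=R4@Rc;E4[:3,3]=p4+R4@tc;m4=dict(mtx=m['mtx'],extrinsics=E4);o=(148,73)
Q=[onz(m4,*F(*q,o),.126,True) for q in ((212,80),(325,68),(283,537),(382,528))]
f=(Q[0]+Q[1])/2;g=(Q[2]+Q[3])/2
print('forks',f,g,np.linalg.norm(f-g),(f+g)/2,ang(f-g),'hub',onz(m4,*F(301,300,o),.102,True))
E1=np.array([[0.9998,0.0197,0.0054,0.5848],[0.0204,-0.9612,-0.2753,0.0057],[-0.0002,0.2753,-0.9614,0.3735],[0,0,0,1]]);m1=dict(mtx=m['mtx'],extrinsics=E1)
Q=[onz(m1,*q,.126,True) for q in ((272,16),(315,21),(243,196),(283,202))];f=(Q[0]+Q[1])/2;g=(Q[2]+Q[3])/2
print('forks1',np.linalg.norm(f-g),(f+g)/2,ang(f-g))
E
```

```text
bar [ 0.44900744 -0.3315146   0.012     ] 0.1952515610591807 13.936662397590581
grip [ 0.45038306 -0.3311198   0.038     ] 0.05991555591197078 move [ 0.00107628 -0.00039022  0.19482427] 13.56746801260198
forks [0.6110298  0.08399911 0.126     ] [ 0.58838733 -0.07336333  0.126     ] 0.15898307653412602 [0.59970857 0.00531789 0.126     ] 81.81205648320281 hub [0.59938808 0.00634036 0.102     ]
forks1 0.1580275233543912 [0.60161934 0.0056377  0.126     ] 82.03985879892367
```

```bash
python3 -m inch '[[0.085,0.001,0,0.02,0],[0.085,0,0,0.04,0],[0.085,0,0,0.04,0],[0.085,0,0,0.04,0],[0.085,0,0,0.035,0],[0.085,0,0,0.02,0],[0.085,0,0,0.015,0],[0.085,0,0,0.007,0],[0.085,0,0,0,0],[0.085,0,0,0,0]]'; python3 -m inch '[[0.01,0,0,0,0],[0.01,0,0,0,0],[0.01,0,0,0,0],[0.01,0,0,0,0],[0.01,0,0,0,0],[0.01,0,0,0,0],[0.01,0,0,0,0],[0.01,0,0,0,0],[0.01,0,0,0,0],[0.01,0,0,0,0],[0.01,0,0,0,0],[0.01,0,0,0,0]]' 60
```

```text
t: 15.85
position: [0.4509, -0.332, 0.0166]
orientation: [[0.972, 0.234, 0.001], [0.234, -0.972, -0.001], [0.001, 0.001, -1.0]]
ft_force: [1.4, -0.4, -0.3]
finger_gap: 0.994
grip_force: 0.0
t: 17.05
position: [0.4507, -0.3318, 0.0162]
orientation: [[0.972, 0.234, 0.001], [0.234, -0.972, -0.001], [0.0, 0.001, -1.0]]
ft_force: [-1.2, -0.2, 5.1]
finger_gap: 0.198
grip_force: 59.8
```

```bash
python3 -m inch '[[0.01,0,0,-0.01,0],[0.01,0,0,-0.02,0],[0.01,0,0,-0.03,0],[0.01,0,0,-0.035,0],[0.01,0,0,-0.035,0],[0.01,0,0,-0.03,0],[0.01,0,0,-0.01,0],[0.01,0,0,0,0]]'; python3 -m inch '[[0.01,0.025,-0.0326,0,0],[0.01,0.025,-0.0326,0,0],[0.01,0.025,-0.0326,0,0],[0.01,0.025,-0.0326,0,0],[0.01,0.025,-0.0326,0,0],[0.01,0.025,-0.0326,0,0],[0.01,0.025,-0.0326,0,0],[0.01,0.025,-0.0326,0,0],[0.01,0.025,-0.0326,0,0],[0.01,0,0,0,0]]'; python3 -m inch '[[0.01,0,0,0,-0.12],[0.01,0,0,0,-0.12],[0.01,0,0,0,-0.12],[0.01,0,0,0,-0.12],[0.01,0,0,0,-0.12],[0.01,0,0,0,-0.12],[0.01,0,0,0,-0.12],[0.01,0,0,0,-0.12],[0.01,0,0,0,-0.12],[0.01,0,0,0,-0.12],[0.01,0,0,0,0],[0.01,0,0,0,0]]'; python3 - <<'E'
from h import *
a,m=shot('wrist','w6.png')
s=status.state();R=s['orientation'];print(s['finger_gap'],R.T@(np.array([.601,.0065,.128])-s['position']), np.degrees(np.arctan2(R[1,0],R[0,0])))
E
```

```text
t: 17.85
position: [0.4509, -0.3319, 0.1867]
orientation: [[0.972, 0.234, 0.002], [0.234, -0.972, -0.001], [0.001, 0.002, -1.0]]
ft_force: [1.2, -0.0, -3.2]
finger_gap: 0.197
grip_force: 59.1
t: 18.85
position: [0.6005, 0.0114, 0.1825]
orientation: [[0.971, 0.24, -0.004], [0.24, -0.971, 0.003], [-0.003, -0.004, -1.0]]
ft_force: [0.3, -0.8, -3.2]
finger_gap: 0.202
grip_force: 59.7
t: 20.05
position: [0.5994, 0.0061, 0.1839]
orientation: [[0.137, 0.991, -0.003], [0.991, -0.137, 0.0], [-0.0, -0.003, -1.0]]
ft_force: [-0.8, 0.9, -2.5]
finger_gap: 0.195
grip_force: 59.6
0.19359854069902985 [0.00056369 0.00140256 0.05635125] 82.12917977087282
```

```bash
python3 -m inch '[[0.01,0.0005,0.001,0.01,0],[0.01,0,0,0.015,0],[0.01,0,0,0.01,0],[0.01,0,0,0,0],[0.01,0,0,0,0]]'; python3 -m inch '[[0.01,0,0,0.004,0],[0.01,0,0,0.004,0],[0.01,0,0,0.004,0],[0.01,0,0,0.003,0],[0.01,0,0,0,0],[0.01,0,0,0,0]]'
```

```text
t: 20.6
position: [0.6013, 0.0067, 0.1504]
orientation: [[0.135, 0.991, -0.001], [0.991, -0.135, 0.0], [-0.0, -0.001, -1.0]]
ft_force: [-0.5, -0.7, -3.3]
finger_gap: 0.201
grip_force: 59.6
t: 21.2
position: [0.6016, 0.0067, 0.1357]
orientation: [[0.135, 0.991, -0.0], [0.991, -0.135, -0.0], [-0.0, -0.0, -1.0]]
ft_force: [0.0, -0.7, -3.2]
finger_gap: 0.195
grip_force: 59.6
```

Underside is at about 0.1195, below the cheek tops with no contact, so the bar is in the slots. Going down the rest of the way.

```bash
python3 -m inch '[[0.01,0,0,0.003,0],[0.01,0,0,0.002,0],[0.01,0,0,0.001,0],[0.01,0,0,0.001,0],[0.01,0,0,0,0],[0.01,0,0,0,0]]'; python3 -m inch '[[0.01,0,0,0.0005,0],[0.01,0,0,0.0005,0],[0.01,0,0,0,0]]'
```

```text
t: 21.8
position: [0.6017, 0.0067, 0.1288]
orientation: [[0.135, 0.991, 0.0], [0.991, -0.135, -0.0], [-0.0, 0.0, -1.0]]
ft_force: [-0.6, 0.2, -3.1]
finger_gap: 0.197
grip_force: 59.6
t: 22.1
position: [0.6019, 0.0067, 0.1282]
orientation: [[0.135, 0.991, 0.001], [0.991, -0.135, -0.0], [-0.0, 0.001, -1.0]]
ft_force: [-1.4, 0.6, -0.4]
finger_gap: 0.197
grip_force: 60.1
```

```bash
python3 -m inch '[[0.025,0,0,0,0],[0.035,0,0,0,0],[0.05,0,0,0,0],[0.06,0,0,0,0],[0.06,0,0,0,0],[0.06,0,0,-0.005,0],[0.06,0,0,-0.02,0],[0.06,0,0,-0.03,0],[0.06,0,0,-0.03,0],[0.06,0,0,-0.02,0],[0.06,0,0,0,0],[0.06,0,0,0,0]]'; python3 - <<'E'
from h import *
a,m=shot('wrist','w7.png');s=status.state()
g=cv2.cvtColor(a,cv2.COLOR_BGR2GRAY)
d=np.array([np.cos(np.radians(82.1)),np.sin(np.radians(82.1))]);c=np.array([.6015,.0067])
# grip: dark pixels near it; expected corners at z .150
u,v=proj(m,(*c,.150),True);k=np.zeros_like(g);k[int(v)-70:int(v)+70,int(u)-40:int(u)+40]=1
k=((g<75)&(k>0)).astype(np.uint8);n,l,st,ce=cv2.connectedComponentsWithStats(k)
print('pred',u,v,[proj(m,(*(c+t*d),.15),True).round(1).tolist() for t in (.03,-.03)])
for i in range(1,n):
    if st[i,4]>60: print(st[i],ce[i].round(1))
print(s['position'])
# bar end profile: bright steel across bar at z=.124
for t in (.09,-.09,.06,-.06):
    q=np.array([-d[1],d[0]]);row=[]
    for o in np.arange(-.03,.0301,.003):
        x,y=proj(m,(*(c+t*d+o*q),.124),True);row.append(int(g[int(round(y)),int(round(x))]) if 0<=x<512 and 0<=y<384 else -1)
    print(t,row)
E
```

```text
t: 23.3
position: [0.602, 0.0067, 0.233]
orientation: [[0.135, 0.991, 0.001], [0.991, -0.135, -0.0], [-0.0, 0.001, -1.0]]
ft_force: [-0.1, -0.7, -0.8]
finger_gap: 0.703
grip_force: 0.0
pred 258.1311379614007 199.14079985688178 [[258.2, 162.0], [258.1, 233.6]]
[ 242  159   26   73 1495] [257.1 196. ]
[0.60132967 0.00672278 0.23194219]
0.09 [205, 201, 203, 202, 202, 202, 201, 180, 190, 189, 189, 183, 192, 193, 209, 206, 207, 208, 208, 209, 210]
-0.09 [113, 113, 141, 152, 124, 115, 115, 124, 128, 127, 128, 130, 128, 122, 111, 118, 120, 119, 110, 113, 112]
0.06 [204, 204, 203, 203, 204, 108, 84, 146, 191, 191, 194, 193, 193, 189, 145, 146, 156, 208, 208, 210, 211]
-0.06 [162, 165, 151, 118, 134, 134, 131, 186, 187, 188, 190, 186, 190, 182, 132, 134, 134, 154, 164, 113, 114]
```

```bash
python3 -c "
from rig import arm
print(arm.sign_off())"
```

```text
the job is handed in; nothing more can be done
None
```

The rotor is home on the spindle and the retaining bar lies centred in both forks; both are released, and I handed the job in at about 23 s of the 64 s allowed, with no verdict returned.

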